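# Slide the red-banded tub lid out over the serving step

### The arm

A 7-joint arm with a two-finger parallel gripper is mounted at the origin on the work surface. World frame = base frame: x ahead of the robot, y to its left, z up, the work surface at z = 0. Lengths are in mm, angles in rad, forces in N, time in s.
With the tool pointing down it reaches from about 400 to 875 mm from the base axis. Payload 6.5 kg.
Tool frame: the origin (TCP) lies between the finger pads; the fingertips stand 25 mm ahead of it and the grasp point (between the pads) lies 6 mm ahead of it; z points along the fingers, y is the direction in which the jaws open and shut (so a half turn about z gives the same grasp; the last joint's range is limited). The gripper opens to 88 mm and grips with 3 to 60 N. Pads are 18 mm wide; open, the fingers measure 123 mm over their backs; the gripper's body (75 mm by 187 mm) begins 45 mm behind the grasp point.
Start: joints at [1.081, 0.536, -0.004, 1.538, 0.003, 1.067, -0.071], TCP at [267.293, -592.49, 263.716] pointing down, gripper open.
Joint ranges: [-2.7, 2.7], [-0.37, 2.16], [-1.27, 1.26], [0.24, 2.4], [-1.31, 4.45], [0.19, 1.91], [-2.76, 2.76]. Speed limits (rad/s): [2.39, 2.39, 3.14, 3.14, 3.14, 3.14, 3.14].

### API

Orientations are given as a 3x3 rotation matrix whose columns are the frame's x, y, z axes.
In Python, from station import manip gives the robot as it stands.
- The arm moves only by the tool arm_command, never from a script. Its argument "series" is a list of rows, each a list of 7 numbers: the shift along the tool's x, y, z scaled (see below), then the turn, a rotation vector about the tool's x, y, z scaled (see below), then the gripper's target within -1 to 1 (fully open at 1, half-way at 0, shut at -1). A call has exactly 8 rows; each row shifts and turns the pose as measured when the row begins, along the tool's axes as they then stand; what a row does not reach is not made up. The controller multiplies each number of a shift by 150 mm and each number of a turn by 90 degrees. A row lasts 1/10 s, in which the tool goes at most 50 mm and 8.59 degrees, less where a joint would pass 70% of its speed; a pose out of reach is approached as far as the arm can. A call with a number of a shift or a turn outside -1 to 1 is refused whole. A call with a gripper value outside its range is refused whole. The fingers move at their own pace and stop on an object; "force" is the grip in N (left out, the last holds). Time passes only in rows, so rows that do not move let the fingers close, or fill a call up. It gives the time, the measured TCP pose, the force and the opening at its end, in the units of the state.
- manip.state(): the state, without advancing time (a new reading comes with each control period).
- manip.read_camera(name): name is "side" or "top" or "wrist"; returns the picture (384x512x3 uint8, red, green, blue); there is no depth.
- manip.camera_info(name): a dict with "fx", "fy", "cx", "cy" (pixels), "k1" (the pictures are not rectified: a ray, as slopes to the right and down, at radius r is drawn at 1 + k1 r^2 times it, then the intrinsics apply), "T" (4x4, takes a point from camera to world coordinates); the wrist camera has in their place "T_tool_cam" (4x4, takes a point from camera to tool coordinates, whose origin is the TCP and whose axes are the flange's). Camera axes: x right, y down, z forward; pixel columns grow to the right and rows downward; lengths in mm; the calibration is good to about 2 mm. A picture is of the moment at which its call begins: read the wrist's pose just before it. camera_info takes no time and is no camera call.
- manip.hand_in(): hands the job in, once; it reports no verdict.
Trained networks look in the newest picture that a camera, given by its name, has taken for a name from the list of things; names that differ only in an ending like _2 or _b are one class to them, and where a whole thing is asked for, a point or a joint stands for the part that bears it (a point fixed in the world has none). Each returns a list of dicts, best first, with "p" (0 to 1); they miss things now and then, are a little off and sometimes report something else, mostly with a low value. They report only what shows in the picture. A call takes as long as a camera call. They do not tell look-alikes from the thing itself.
- manip.recognise(target, camera): "location" ([column, row] in pixels, amid what is visible of it).
- manip.trace(target, camera): "mask" (384x512 bool, what is visible of it) and "location" ([column, row] in pixels, amid what is visible of it).
The state is a dict: "t": time; "joint_pos": joint angles; "qd": joint speeds; "joint_torque": joint torques, N m; "tcp_pos": TCP position; "tcp_rot": TCP orientation; "wrist_force": force on the tool from outside, world axes, zero at the start; "torque": the same for the moment, N m; "gripper_width": finger opening in mm.
Only numpy, scipy, OpenCV 4.12 (cv2) and the standard library are available. Lean on these libraries where they do the work, as an engineer would, in place of code of your own. Each camera call takes 0.05 s, during which the arm holds its last target.

### The job

On the dark serving step at the ice-cream counter, push the red-banded white lid with your fingertips toward the step's front edge, the one facing away from the robot, until it overhangs by about 45 mm and the step's edge lies underneath the red band all the way across, so that a colleague can get a hand under it. Slide it flat on the step without lifting or tipping it, then move clear. Leave the blue-banded lid, the little yellow tasting cup and the topping jar where they are.

Things in the scene. Friction and masses are not known exactly. Their poses are not given: they have to be found in the camera images.
- step: fixed dark slab, the raised serving step, 220 mm deep (x axis), 460 mm wide (y axis), 60 mm high; origin at the centre of its underside. Its x axis points away from the robot, toward its front edge, up to about 0.25 rad askew to the robot's x.
- step_edge (a point): middle of the step's top front edge, 110 mm ahead of its origin and 60 mm above the counter; x points out over the drop, square to the edge, y runs along the edge, z up
- red_lid: white flat tub lid, 140 (x) x 110 (y) x 10 mm thick, origin at the centre of its underside. x points to its front end, always toward the step's front edge (up to 0.2 rad askew). Red band across the top, 20 mm wide, centre line 25 mm ahead of the origin, 45 mm behind the front end. 0.18 to 0.35 kg; topples off if pushed out over 70 mm. Lies left or right of the blue lid.
- red_lid_band_left (a point): left (+y) end of the red band's centre line, on the lid's long side, at the lid's underside: 25 mm ahead and 55 mm left of the lid's origin
- red_lid_band_right (a point): right (-y) end of the red band's centre line, at the lid's underside: 25 mm ahead and 55 mm right of the lid's origin
- blue_lid: white flat tub lid, 140 (x) x 110 (y) x 10 mm thick, origin at the centre of its underside. x points to its front end, always toward the step's front edge (up to 0.2 rad askew). Blue band across the top, 20 mm wide, centre line 25 mm ahead of the origin, 45 mm behind the front end. A bystander.
- tasting_cup: small open yellow cup, 48 mm across at the rim and 50 mm high, standing loose on the step between the two lids, near the front edge; origin at the centre of its underside. A bystander.
- topping_jar: closed amber jar with a metal cap, 68 mm across and 110 mm high, standing loose on the counter to the right of the step; origin at the centre of its underside. A bystander.
Not all that is in view belongs to the job. Leave any purple look-alike of the red_lid alone.

How it is judged:
By the outcome, as a careful person would: the job done as asked, in the order asked, and still so for the second after the job is handed in, with the robot touching nothing.
It also fails if it takes over 38 s, if anything falls off the work surface, if the arm or the gripper's body presses on something with over 40 N, if the wrist force passes 120 N, or if a joint passes its speed limit or range.

## Working session

There is one attempt and no reset: what is moved stays moved. The work goes in short steps, Python scripts to look and compute and a tool call to move; the robot and the scene stay as the last step left them, time stands still between calls to the robot, and variables do not carry over. Pictures are saved under pics/ and viewed, and the job is handed in when it is done.

Besides the shell and the picture viewer there is one more tool, called after "Call:" as name([rows], argument=value, ...), one row to a line, values as JSON. arm_command: Moves the arm, as the interface text tells. Shifts and turns lie within -1 to 1; 1 stands for 150 mm of shift or 90 degrees of turn. Its arguments: {"type":"object","properties":{"series":{"type":"array","items":{"type":"array","items":{"type":"number","minimum":-1,"maximum":1}}},"force":{"type":"number"}},"required":["series"]}

```bash
ls; mkdir -p pics
python3 - <<'E'
from station import manip
import cv2,numpy as np
np.set_printoptions(precision=3,suppress=True)
s=manip.state();print(s)
for n in ["top","side","wrist"]:
    print(n,manip.camera_info(n))
    im=manip.read_camera(n);cv2.imwrite(f"pics/{n}0.png",im[:,:,::-1])
for n in ["top","side"]:
    for t in ["red_lid","blue_lid","tasting_cup","topping_jar","step"]:
        print(n,t,[(np.round(d["location"]),round(d["p"],2)) for d in manip.recognise(t,n)])
E
```

```text
pics
{'t': 0.0, 'joint_pos': array([ 1.081,  0.537, -0.004,  1.539,  0.003,  1.067, -0.071]), 'qd': array([-0.001,  0.001, -0.001, -0.   ,  0.   , -0.001, -0.001]), 'joint_torque': array([ -0.001, -57.098,   0.99 , -25.16 ,  -0.056,   0.018,   0.   ]), 'tcp_pos': array([ 267.011, -591.984,  262.828]), 'tcp_rot': array([[ 0.912,  0.411, -0.001],
       [ 0.411, -0.912,  0.002],
       [-0.   , -0.002, -1.   ]]), 'wrist_force': array([-0.441, -0.387, -0.444]), 'torque': array([ 0.083, -0.011,  0.02 ]), 'gripper_width': 88.07288149078362}
top {'fx': 380.64606488949084, 'fy': 380.64606488949084, 'cx': 251.91494429044252, 'cy': 187.95769077865415, 'k1': -0.07983523346202336, 'T': array([[   0.057,   -0.974,    0.218,  260.863],
       [  -0.998,   -0.056,    0.011, -151.493],
       [   0.002,   -0.218,   -0.976, 1033.313],
       [   0.   ,    0.   ,    0.   ,    1.   ]])}
side {'fx': 429.4886839211082, 'fy': 429.4886839211082, 'cx': 254.28584503704735, 'cy': 192.3412140157906, 'k1': 0.0009084485878396069, 'T': array([[ -0.847,  -0.284,   0.449,  -2.777],
       [ -0.531,   0.437,  -0.72
[... 451 characters left out ...]
)}
top red_lid [(array([357., 202.]), 0.97), (array([371., 286.]), 0.75), (array([264., 145.]), 0.56), (array([282., 254.]), 0.56), (array([221., 114.]), 0.48)]
top blue_lid [(array([179., 148.]), 0.83)]
top tasting_cup [(array([218., 118.]), 0.79), (array([375., 134.]), 0.58)]
top topping_jar [(array([372., 131.]), 0.82)]
top step [(array([222., 160.]), 0.64), (array([266., 145.]), 0.62)]
side red_lid [(array([307., 162.]), 0.97), (array([222., 169.]), 0.77), (array([327., 212.]), 0.65), (array([388., 183.]), 0.58)]
side blue_lid [(array([172., 216.]), 0.87)]
side tasting_cup [(array([174., 173.]), 0.73)]
side topping_jar [(array([260., 131.]), 0.64)]
side step [(array([193., 228.]), 0.88)]
```

View pics/top0.png

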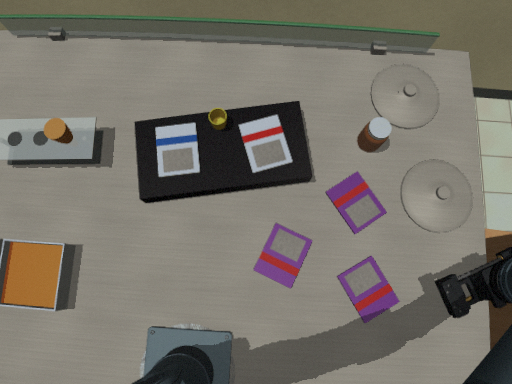

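View pics/side0.png

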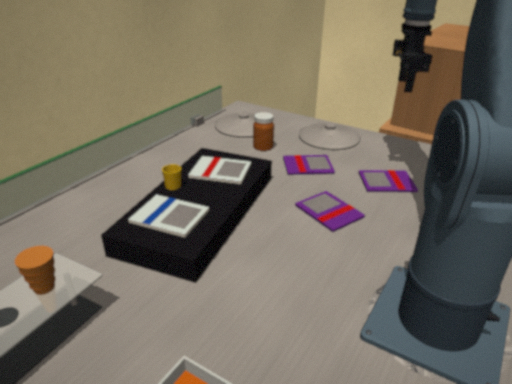

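View pics/wrist0.png

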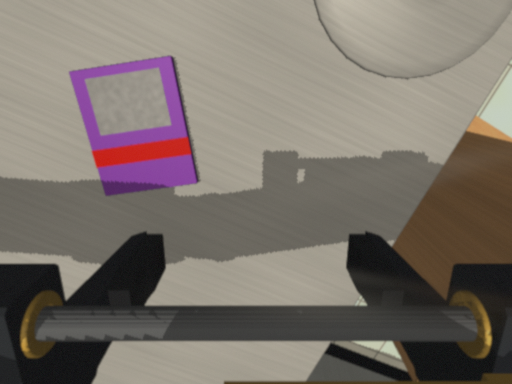

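Candidates for the red lid in the top view are: white lid with red band (266,144), blue-banded white lid (179,148), and purple look-alikes at (357,202), (282,254) and (370,287). I choose (266,144). I'll check it in a close crop and measure it.

```bash
cat > h.py <<'E'
from station import manip
import cv2,numpy as np
np.set_printoptions(precision=2,suppress=True)
def und(uv,ci):
    K=np.array([[ci['fx'],0,ci['cx']],[0,ci['fy'],ci['cy']],[0,0,1]])
    return cv2.undistortPoints(np.float64(uv).reshape(-1,1,2),K,np.array([ci['k1'],0,0,0,0.])).reshape(-1,2)
def toplane(uv,ci,z,T=None):
    T=ci['T'] if T is None else T
    n=und(uv,ci); d=np.c_[n,np.ones(len(n))]@T[:3,:3].T; o=T[:3,3]
    return o+d*((z-o[2])/d[:,2])[:,None]
def proj(P,ci,T=None):
    T=ci['T'] if T is None else T
    p=(np.float64(P).reshape(-1,3)-T[:3,3])@T[:3,:3]; n=p[:,:2]/p[:,2:]
    r2=(n**2).sum(1,keepdims=True); n=n*(1+ci['k1']*r2)
    return n*[ci['fx'],ci['fy']]+[ci['cx'],ci['cy']]
def wristT(s,ci):
    B=np.eye(4);B[:3,:3]=s['tcp_rot'];B[:3,3]=s['tcp_pos'];return B@ci['T_tool_cam']
E
python3 - <<'E'
from h import *
im=cv2.imread("pics/top0.png");c=im[90:210,125:320]
cv2.imwrite("pics/crop0.png",cv2.resize(c,None,fx=4,fy=4,interpolation=cv2.INTER_CUBIC))
E
```

```text
(no output)
```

View pics/crop0.png

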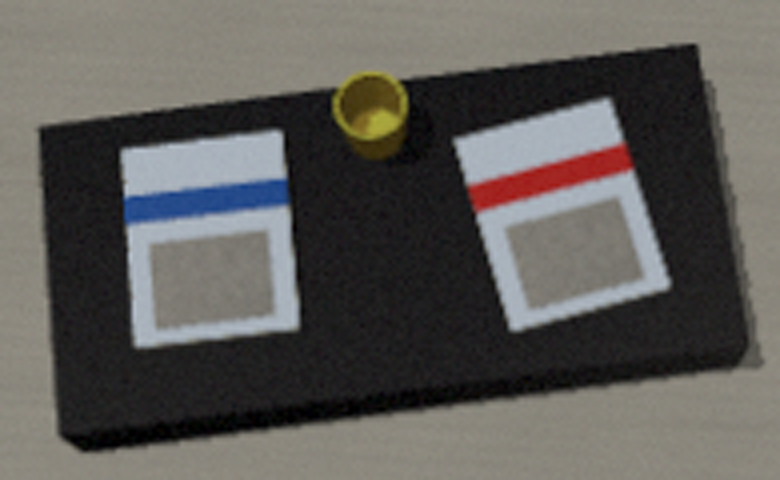

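The crop confirms the choice: a white lid with a red band. Its front end faces the far edge, with crop corners about (455,138), (610,98), (670,290) and (513,331). It is askew relative to the edge.

```bash
cat >> h.py <<'E'
def fitrect(P,x0,sz=None):
    # P: 2D boundary pts (world); fit centre/yaw of rectangle of size sz
    from scipy.optimize import least_squares
    def res(v):
        c,s=np.cos(v[2]),np.sin(v[2]); q=(P-v[:2])@np.array([[c,-s],[s,c]])
        d=np.abs(q)-np.array(sz)/2
        return np.where(d.max(1)>-1e9,d.max(1),0)
    r=least_squares(res,x0,loss='soft_l1',f_scale=1.5)
    return r.x,np.sqrt(np.mean(r.fun**2))
def lidmask(im,box):
    hsv=cv2.cvtColor(im,cv2.COLOR_RGB2HSV); m=np.zeros(im.shape[:2],np.uint8)
    a,b,c,d=box; m[b:d,a:c]=(im[b:d,a:c].max(2)>95)
    cs,_=cv2.findContours(m,cv2.RETR_EXTERNAL,cv2.CHAIN_APPROX_NONE)
    k=max(cs,key=cv2.contourArea); return k.reshape(-1,2)
E
python3 - <<'E'
from h import *
im=cv2.imread("pics/top0.png")[:,:,::-1].copy();ci=manip.camera_info("top")
# red corners by hand
h=lambda L:np.array(L,float)/4+[125-.375,90-.375]
R=h([(455,138),(610,98),(670,290),(513,331)]);B=h([(121,149),(280,131),(299,330),(135,348)])
S=h([(40,127),(697,44),(745,347),(62,432)])
for n,q,z in(("red",R,70),("blue",B,70),("step",S,60)):
    W=toplane(q,ci,z)[:,:2];print(n,W.tolist(),"c",W.mean(0),np.linalg.norm(np.roll(W,-1,0)-W,axis=1))
    f=(W[0]+W[1])/2-(W[2]+W[3])/2;print("yaw",np.arctan2(f[1],f[0]))
k=lidmask(im,(232,105,300,180));W=toplane(k,ci,70)[:,:2];print(cv2.minAreaRect(np.float32(W)),len(k))
print(fitrect(W,[*W.mean(0),-.2],(140,110)))
print("cup rim",toplane([[125+370/4,90+105/4]],ci,110), toplane([[125+378/4,90+140/4]],ci,60))
print("jar",toplane([[379,127]],ci,110))
E
```

```text
red [[650.0599360359713, -94.60172179414609], [685.1922473307891, -197.92795954448684], [551.5292457210353, -243.00860351066717], [517.6689244322699, -141.24245614073885]] c [ 601.11 -169.2 ] [109.14 141.06 107.25 140.37]
yaw 0.33198762961221684
blue [[630.0908103279314, 130.9292676788036], [648.6422292553632, 24.083550729011932], [510.40843975562865, -1.2014246422237989], [492.22554430516266, 105.51457888374088]] c [570.34  64.83] [108.44 140.53 108.25 140.19]
yaw 0.18160535849465267
step [[647.2265156791752, 192.15656073698838], [733.682839526261, -257.18233555612983], [518.2453063928065, -294.85524012979295], [435.3974636664635, 150.19390709608373]] c [583.64 -52.42] [457.58 218.71 452.69 215.95]
yaw 0.1842694149428782
((601.5802001953125, -168.57196044921875), (141.81813049316406, 111.15573120117188), 19.405126571655273) 171
(array([ 601.53, -168.55,    0.34]), np.float64(0.9206316811158038))
cup rim [[652.77 -41.25 110.  ]] [[648.69 -42.75  60.  ]]
jar [[ 648.51 -463.42  110.  ]]
```

Call:
arm_command([
  [0,0,0,0,0,0.0755,0.4],
  [0,0,0,0,0,0.0755,0.4],
  [0.2,-0.23,0,0,0,0,0.4],
  [0.2,-0.23,0,0,0,0,0.4],
  [0.2,-0.23,0,0,0,0,0.4],
  [0.2,-0.23,0,0,0,0,0.4],
  [0.2,-0.23,0,0,0,0,0.4],
  [0.2,-0.23,0,0,0,0,0.4],
])

```text
t: 1.45
tcp_pos: [407.8, -357.0, 263.2]
tcp_rot: [[0.987, 0.161, -0.001], [0.161, -0.987, -0.006], [-0.002, 0.006, -1.0]]
wrist_force: [1.5, -0.2, -0.0]
gripper_width: 61.5
```

```bash
cat >> h.py <<'E'
YAW=0.187;n_=np.array([np.cos(YAW),np.sin(YAW)]);t_=np.array([-n_[1],n_[0]])
def where():
    s=manip.state();p=s['tcp_pos'];R=s['tcp_rot']
    print("t",s['t'],"tcp",p,"n,t",p[:2]@n_,p[:2]@t_,"yaw",np.arctan2(R[1,0],R[0,0]),"z",R[:,2],"F",s['wrist_force'],"w",s['gripper_width'])
    return s
def go(n,t,z,yaw=YAW):
    s=where();W=np.r_[n*n_+t*t_,z]
    d=s['tcp_rot'].T@(W-s['tcp_pos'])
    y=np.arctan2(s['tcp_rot'][1,0],s['tcp_rot'][0,0])
    print("d mm",d,"units",d/150,"turnz units",(y-yaw)/(np.pi/2))
E
python3 -c "
from h import *
go(458,-281,262)"
```

```text
t 1.45 tcp [ 407.82 -357.01  263.16] n,t 334.3349788132998 -426.606971951264 yaw 0.16204548486374912 z [-0.   -0.01 -1.  ] F [ 1.47 -0.19 -0.03] w 61.48681918250234
d mm [ 120.   -148.65    0.03] units [ 0.8  -0.99  0.  ] turnz units -0.0158865377455834
```

Call:
arm_command([
  [0.2,-0.25,0,0,0,-0.016,0.4],
  [0.2,-0.25,0,0,0,0,0.4],
  [0.2,-0.25,0,0,0,0,0.4],
  [0.2,-0.25,0,0,0,0,0.4],
  [0,0,0.2,0,0,0,0.4],
  [0,0,0.2,0,0,0,0.4],
  [0,0,0,0,0,0,0.4],
  [0,0,0,0,0,0,0.4],
])

```text
t: 2.25
tcp_pos: [508.3, -171.9, 204.3]
tcp_rot: [[0.98, 0.201, 0.009], [0.201, -0.98, -0.005], [0.008, 0.007, -1.0]]
wrist_force: [1.7, -0.8, 1.0]
gripper_width: 61.8
```

```bash
python3 -c "
from h import *
go(458,-281,89)
s=manip.state();im=manip.read_camera('wrist');cv2.imwrite('pics/w1.png',im[:,:,::-1])
ci=manip.camera_info('wrist');T=wristT(s,ci);np.save('w1T.npy',T)
im=manip.read_camera('top');cv2.imwrite('pics/top1.png',im[:,:,::-1])
"
```

```text
t 2.25 tcp [ 508.26 -171.93  204.29] n,t 467.4310176274953 -263.4214310989295 yaw 0.2021035807362782 z [ 0.01 -0.01 -1.  ] F [ 1.68 -0.82  0.96] w 61.824229633904984
d mm [-10.58  16.64 115.33] units [-0.07  0.11  0.77] turnz units 0.009615238130264821
```

View pics/w1.png

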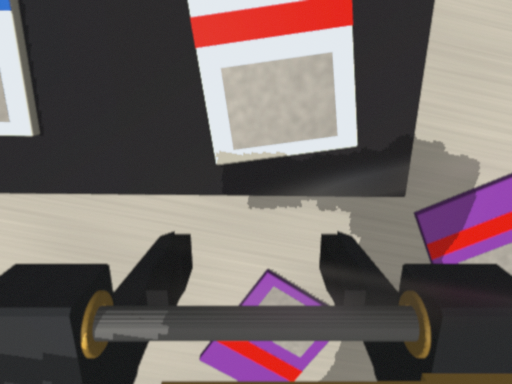

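View pics/top1.png

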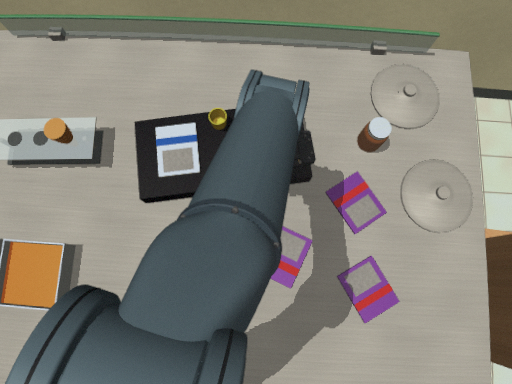

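The wrist view shows the red lid's rear corners at (216,164) and (357,146), and the step's rear edge along row 195. The fingers are behind it. I'll measure these.

```bash
python3 -c "
from h import *
ci=manip.camera_info('wrist');T=np.load('w1T.npy')
W=toplane([[216,162],[357,146]],ci,70,T);print(W, W[:,:2]@n_,W[:,:2]@t_, np.linalg.norm(W[0]-W[1]))
W=toplane([[2,195],[406,196]],ci,60,T);print(W, W[:,:2]@n_)
d=W[0]-W[1];print(np.arctan2(-d[0],d[1]))
"
```

```text
[[ 521.08 -141.43   70.  ]
 [ 554.96 -244.91   70.  ]] [485.7  499.76] [-235.83 -343.81] 108.89037624421864
[[ 455.97   26.95   60.  ]
 [ 521.57 -300.48   60.  ]] [453.04 456.62]
0.19773077578944476
```

Call:
arm_command([
  [-0.07,0.11,0.1,0,0,0.008,0.4],
  [0,0,0.2,0,0,0,0.4],
  [0,0,0.15,0,0,0,0.4],
  [0,0,0.1,0,0,0,0.4],
  [0,0,0.05,0,0,0,0.4],
  [0,0,0,0,0,0,0.4],
  [0,0,0,0,0,0,0.4],
  [0,0,0,0,0,0,0.4],
])

```text
t: 3.15
tcp_pos: [508.5, -199.0, 123.0]
tcp_rot: [[0.983, 0.179, 0.027], [0.179, -0.984, -0.014], [0.024, 0.018, -1.0]]
wrist_force: [-0.6, -0.4, 0.3]
gripper_width: 61.5
```

```bash
python3 -c "
from h import *
go(460,-281,88.5,.19)
print(manip.state()['tcp_rot'])"
```

```text
t 3.15 tcp [ 508.45 -199.03  123.  ] n,t 462.5888635433228 -290.0849246951355 yaw 0.18039623477249725 z [ 0.03 -0.01 -1.  ] F [-0.56 -0.43  0.33] w 61.48115524050118
d mm [-3.49 -9.69 34.25] units [-0.02 -0.06  0.23] turnz units -0.0061139468330044956
[[ 0.98  0.18  0.03]
 [ 0.18 -0.98 -0.01]
 [ 0.02  0.02 -1.  ]]
```

```bash
cat >> h.py <<'E'
def go(n,t,z,yaw=.19):
    s=where();R=s['tcp_rot'];W=np.r_[n*n_+t*t_,z]
    d=R.T@(W-s['tcp_pos'])
    c,q=np.cos(yaw),np.sin(yaw);Rd=np.array([[c,q,0],[q,-c,0],[0,0,-1.]])
    rv=cv2.Rodrigues(R.T@Rd)[0].ravel()
    np.set_printoptions(precision=4,suppress=True)
    print("d mm",d,"units",d/150,"rot units",rv/(np.pi/2))
E
python3 -c "
from h import *
go(460,-281,88.5,.19)"
```

```text
t 3.15 tcp [ 508.45 -199.03  123.  ] n,t 462.5888635433228 -290.0849246951355 yaw 0.18039623477249725 z [ 0.03 -0.01 -1.  ] F [-0.56 -0.43  0.33] w 61.48115524050118
d mm [-3.4902 -9.6928 34.2545] units [-0.0233 -0.0646  0.2284] rot units [ 0.0117 -0.0155 -0.0063]
```

Call:
arm_command([
  [-0.023,-0.065,0,0.0117,-0.0155,-0.0063,0.4],
  [0,0,0.08,0,0,0,0.4],
  [0,0,0.07,0,0,0,0.4],
  [0,0,0,0,0,0,0.4],
  [0,0,0,0,0,0,0.4],
  [0,0,0,0,0,0,0.4],
  [0,0,0,0,0,0,0.4],
  [0,0,0,0,0,0,0.4],
])

```text
t: 3.95
tcp_pos: [505.1, -191.6, 100.8]
tcp_rot: [[0.982, 0.188, 0.005], [0.188, -0.982, -0.002], [0.005, 0.003, -1.0]]
wrist_force: [-0.4, -0.5, -0.3]
gripper_width: 61.4
```

```bash
python3 -c "
from h import *
go(460,-281,88.5,.19)"
```

```text
t 3.95 tcp [ 505.07 -191.64  100.79] n,t 460.64042630886735 -282.2014798070249 yaw 0.18880237429533717 z [ 0.01 -0.   -1.  ] F [-0.35 -0.45 -0.34] w 61.40708914390186
d mm [-0.6953 -1.2441 12.2853] units [-0.0046 -0.0083  0.0819] rot units [ 0.0021 -0.003  -0.0008]
```

Call:
arm_command([
  [-0.005,-0.008,0.04,0.002,-0.003,0,0.4],
  [0,0,0.04,0,0,0,0.4],
  [0,0,0,0,0,0,0.4],
  [0,0,0,0,0,0,0.4],
  [0,0,0,0,0,0,0.4],
  [0,0,0,0,0,0,0.4],
  [0,0,0,0,0,0,0.4],
  [0,0,0,0,0,0,0.4],
])

```text
t: 4.75
tcp_pos: [504.3, -190.6, 88.0]
tcp_rot: [[0.982, 0.188, 0.0], [0.188, -0.982, -0.0], [0.0, 0.0, -1.0]]
wrist_force: [-0.4, 0.4, 0.8]
gripper_width: 61.5
```

```bash
python3 -c "
from h import *
go(500,-281,88.5,.19)
im=manip.read_camera('wrist');cv2.imwrite('pics/w2.png',im[:,:,::-1])
im=manip.read_camera('side');cv2.imwrite('pics/s2.png',cv2.resize(im[100:300,80:330,::-1],None,fx=3,fy=3))"
```

```text
t 4.75 tcp [ 504.28 -190.62   87.96] n,t 460.0450902817828 -281.0526752027954 yaw 0.1886868115830412 z [ 0. -0. -1.] F [-0.38  0.44  0.81] w 61.483928836751915
d mm [39.955   0.0148 -0.5382] units [ 0.2664  0.0001 -0.0036] rot units [ 0.0001 -0.     -0.0008]
```

View pics/w2.png

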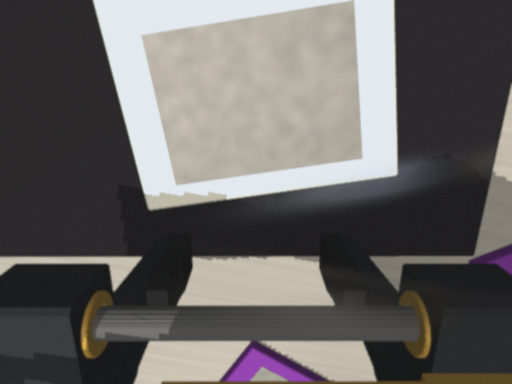

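View pics/s2.png

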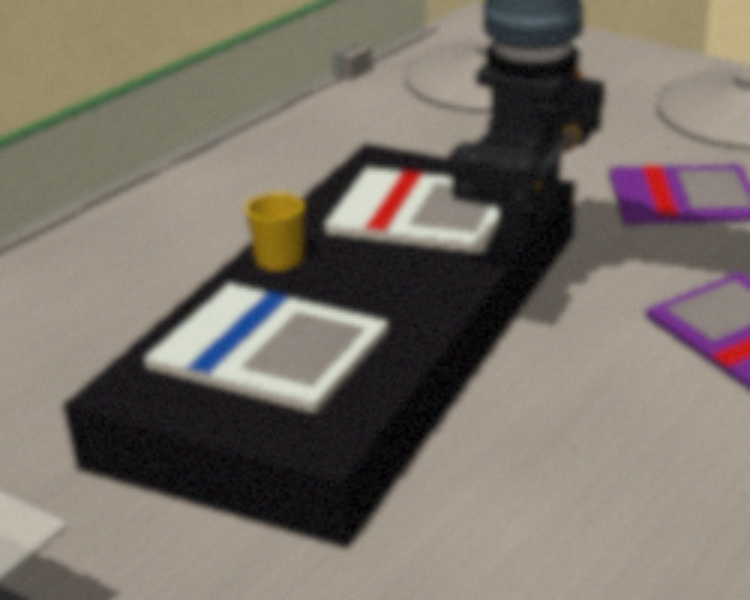

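The wrist view shows the fingertips (rows 235-250) just behind the lid's rear edge, whose corners are at (150,208) and (397,175). The side view shows the gripper low on the step, clear of the cup. Now the push.

Call:
arm_command([
  [0.033,0,0,0,0,0,0.4],
  [0.033,0,0,0,0,0,0.4],
  [0.033,0,0,0,0,0,0.4],
  [0.033,0,0,0,0,0,0.4],
  [0.033,0,0,0,0,0,0.4],
  [0.033,0,0,0,0,0,0.4],
  [0.033,0,0,0,0,0,0.4],
  [0.033,0,0,0,0,0,0.4],
])

```text
t: 5.65
tcp_pos: [543.0, -181.8, 87.1]
tcp_rot: [[0.982, 0.188, -0.007], [0.188, -0.982, 0.001], [-0.007, -0.003, -1.0]]
wrist_force: [-4.3, 0.4, 1.9]
gripper_width: 61.8
```

```bash
python3 -c "
from h import *
go(540,-281,88.5,.19)
s=manip.state();im=manip.read_camera('wrist');cv2.imwrite('pics/w3.png',im[:,:,::-1])
np.save('w3T.npy',wristT(s,manip.camera_info('wrist')))
"
```

```text
t 5.65 tcp [ 542.97 -181.82   87.09] n,t 499.6991638038813 -279.593123270054 yaw 0.18955615887073515 z [-0.01  0.   -1.  ] F [-4.31  0.39  1.89] w 61.78319360500018
d mm [40.2861  1.5056 -1.7003] units [ 0.2686  0.01   -0.0113] rot units [-0.0016  0.0045 -0.0003]
```

View pics/w3.png

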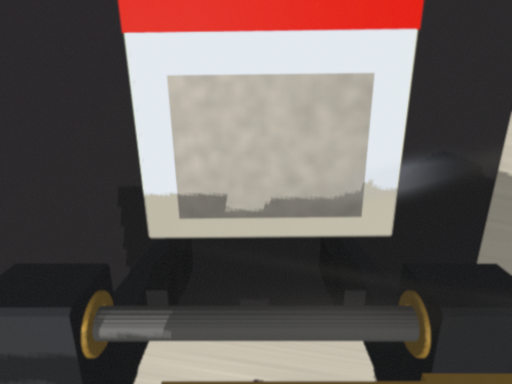

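The lid is now square to the fingers: its rear edge is level at row 237, columns 150-392. I'll measure the remaining distance.

```bash
python3 -c "
from h import *
ci=manip.camera_info('wrist');T=np.load('w3T.npy')
W=toplane([[150,237.5],[393,236.5]],ci,70,T);print(W[:,:2]@n_,W[:,:2]@t_)
W=toplane([[126,32],[418,29]],ci,70,T);print('band rear',W[:,:2]@n_)
print('top')
im=manip.read_camera('top');cv2.imwrite('pics/top3.png',cv2.resize(im[90:210,125:320,::-1],None,fx=4,fy=4,interpolation=cv2.INTER_CUBIC))
im=manip.read_camera('side');cv2.imwrite('pics/s3.png',cv2.resize(im[100:300,80:330,::-1],None,fx=3,fy=3,interpolation=cv2.INTER_CUBIC))"
```

```text
[510.36 511.34] [-234.33 -343.47]
band rear [594.95 596.29]
top
```

View pics/top3.png

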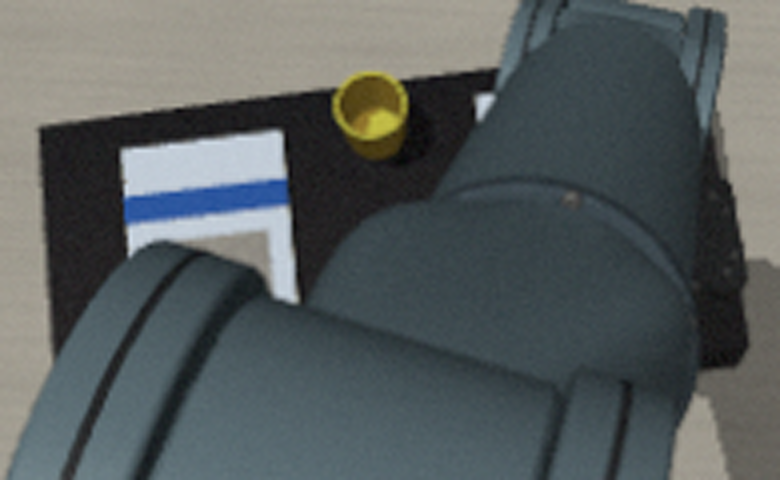

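Call:
arm_command([
  [0.045,0,-0.007,-0.0016,0.0045,0,0.4],
  [0.045,0,0,0,0,0,0.4],
  [0.045,0,0,0,0,0,0.4],
  [0.045,0,0,0,0,0,0.4],
  [0.045,0,0,0,0,0,0.4],
  [0.045,0,0,0,0,0,0.4],
  [0.045,0,0,0,0,0,0.4],
  [0.035,0,0,0,0,0,0.4],
])

```text
t: 6.6
tcp_pos: [598.8, -172.7, 88.2]
tcp_rot: [[0.983, 0.186, 0.002], [0.186, -0.983, -0.002], [0.001, 0.002, -1.0]]
wrist_force: [-2.5, -0.5, 1.9]
gripper_width: 62.0
```

```bash
python3 -c "
from h import *
go(569,-281,88,.19)
s=manip.state();im=manip.read_camera('wrist');cv2.imwrite('pics/w4.png',im[:,:,::-1])
np.save('w4T.npy',wristT(s,manip.camera_info('wrist')))
"
```

```text
t 6.6 tcp [ 598.78 -172.73   88.25] n,t 556.2272093029953 -281.04010710462416 yaw 0.1873048361476772 z [ 0. -0. -1.] F [-2.5  -0.53  1.86] w 61.99250838817605
d mm [12.7724 -0.0367  0.2638] units [ 0.0851 -0.0002  0.0018] rot units [ 0.0012 -0.0009 -0.0017]
```

View pics/w4.png

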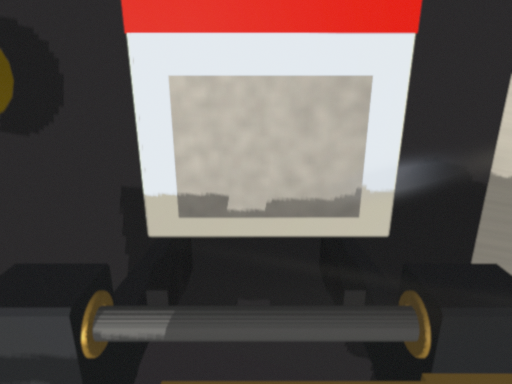

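Still flush and square. I'll push 8 mm more, then back off and rise to measure against the front edge.

Call:
arm_command([
  [0.03,0,0,0.001,-0.001,-0.0015,0.4],
  [0.025,0,0,0,0,0,0.4],
  [-0.08,0,0,0,0,0,0.4],
  [-0.06,0,-0.1,0,0,0,0.4],
  [0,0,-0.33,0,0,0,0.4],
  [0,0,-0.33,0,0,0,0.4],
  [0,0,-0.33,0,0,0,0.4],
  [0,0,0,0,0,0,0.4],
])

```text
t: 7.45
tcp_pos: [584.8, -174.9, 256.2]
tcp_rot: [[0.982, 0.19, 0.003], [0.19, -0.982, 0.001], [0.003, -0.0, -1.0]]
wrist_force: [1.4, 0.6, -0.4]
gripper_width: 61.7
```

Call:
arm_command([
  [0,0,-0.3,0,0,0,0.4],
  [0,0,-0.1,0,0,0,0.4],
  [0,0,0,0,0,0,0.4],
  [0,0,0,0,0,0,0.4],
  [0,0,0,0,0,0,0.4],
  [0,0,0,0,0,0,0.4],
  [0,0,0,0,0,0,0.4],
  [0,0,0,0,0,0,0.4],
])

```text
t: 8.25
tcp_pos: [581.1, -175.1, 311.2]
tcp_rot: [[0.982, 0.189, 0.001], [0.189, -0.982, 0.001], [0.002, -0.001, -1.0]]
wrist_force: [0.4, 0.9, -0.2]
gripper_width: 61.7
```

```bash
python3 -c "
from h import *
s=where();im=manip.read_camera('wrist');cv2.imwrite('pics/w5.png',im[:,:,::-1])
np.save('w5T.npy',wristT(s,manip.camera_info('wrist')))
im=manip.read_camera('side');cv2.imwrite('pics/s5.png',im[:,:,::-1])
cv2.imwrite('pics/w5c.png',cv2.resize(cv2.imread('pics/w5.png')[0:200,60:460],None,fx=2,fy=2,interpolation=cv2.INTER_CUBIC))
"
```

```text
t 8.25 tcp [ 581.11 -175.09  311.2 ] n,t 538.423592888458 -280.0718937801595 yaw 0.19020457378087166 z [ 0.  0. -1.] F [ 0.43  0.88 -0.16] w 61.71570397221459
```

View pics/w5.png

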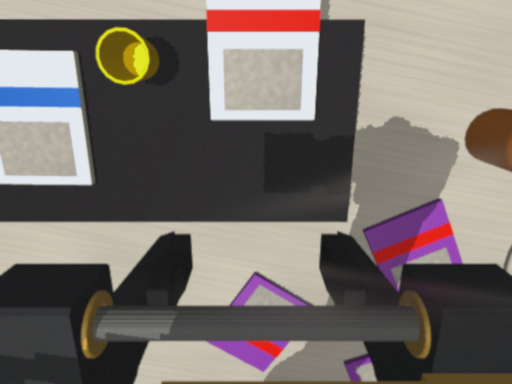

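```bash
python3 -c "
from h import *
im=cv2.imread('pics/w5.png').astype(int)
g=im.sum(2)
def cross(col,r0,r1,lo):  # dark below bright going down
    v=g[r0:r1,col-3:col+4].mean(1); th=(v.max()+v.min())/2
    i=np.argmin(np.diff(v)); return r0+i+(v[i]-th)/(v[i]-v[i+1]) if v[i]>v[i+1] else r0+i
ci=manip.camera_info('wrist');T=np.load('w5T.npy')
for c in (20,60,170,190,335,350):
    r=cross(c,8,35,0);W=toplane([[c,r]],ci,60,T)[0];print('front edge',c,r,W[:2]@n_,W[:2]@t_)
for c in (20,110,180,230,300,330):
    r=cross(384-1 if 0 else c,0,1,0) if 0 else None
rd=(im[:,:,2]-im[:,:,1])
for c in (215,230,265,300,313):
    col=rd[0:45,c-2:c+3].mean(1); th=col.max()/2; k=np.where(col>th)[0]
    a,b=k[0],k[-1]; ra=a-(col[a]-th)/(col[a]-col[a-1]) ; rb=b+(col[b]-th)/(col[b]-col[b+1])
    W=toplane([[c,ra],[c,rb]],ci,70,T);print('band',c,ra,rb,W[:,:2]@n_,(W[:,:2]@n_).mean())
for c in (220,265,305):
    v=g[100:135,c-2:c+3].mean(1);i=np.argmin(np.diff(v));r=100+i+.5
    W=toplane([[c,r]],ci,70,T)[0];print('rear',c,r,W[:2]@n_)
for c in (150,200):
    v=g[205:235,c-2:c+3].mean(1);i=np.argmax(np.diff(v));r=205+i+.5
    W=toplane([[c,r]],ci,60,T)[0];print('steprear',c,r,W[:2]@n_)
"
```

```text
front edge 20 18.77822286962855 673.7656948615365 -46.96754174296953
front edge 60 18.852685624012636 673.9068409006693 -86.7666817279653
front edge 170 19.022747156605423 674.2760436997999 -196.35692697736647
front edge 190 19.035095320623917 674.3519569672832 -216.29709559941236
front edge 335 19.1484375 674.8066398817391 -360.85781846420855
front edge 350 19.118613138686133 674.8837134466272 -375.80103605213964
band 215 9.388586956521738 31.20138888888889 [681.33 662.12] 671.7238466151714
band 230 9.393243243243244 31.203917050691246 [681.38 662.18] 671.780487293381
band 265 9.408847184986595 31.196590909090908 [681.5  662.32] 671.9112723935234
band 300 9.408136482939632 31.175339366515836 [681.63 662.47] 672.0479812505264
band 313 9.409210526315789 31.165914221218962 [681.67 662.52] 672.0969853822327
rear 220 119.5 576.7592852426562
rear 265 119.5 576.956026753412
rear 305 119.5 577.1259762548723
steprear 150 221.5 455.20199110789787
steprear 200 221.5 455.45419826691034
```

View pics/s5.png

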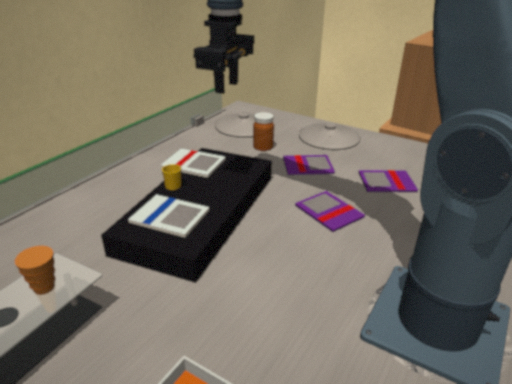

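The raised wrist view shows the front edge at about row 19 and the red band at rows 9.4-31.2. The band's centre is about 2.6 mm short of the edge and parallel to it. The side view shows the lid overhanging with the cup and blue lid unmoved. I'll go back for a small final nudge.

Call:
arm_command([
  [0,0,0.33,0,0,0,0.4],
  [0,0,0.33,0,0,0,0.4],
  [0,0,0.33,0,0,0,0.4],
  [0,0,0.27,0,0,0,0.4],
  [0,0,0.1,0,0,0,0.4],
  [0,0,0,0,0,0,0.4],
  [0,0,0,0,0,0,0.4],
  [0,0,0,0,0,0,0.4],
])

```text
t: 9.15
tcp_pos: [586.1, -175.6, 103.9]
tcp_rot: [[0.982, 0.189, 0.01], [0.189, -0.982, -0.0], [0.01, 0.002, -1.0]]
wrist_force: [-0.2, -0.5, 0.7]
gripper_width: 61.6
```

```bash
python3 -c "
from h import *
go(545,-281,88,.19)"
```

```text
t 9.15 tcp [ 586.12 -175.63  103.92] n,t 543.2501795183063 -281.5355568016873 yaw 0.19030951907936516 z [ 0.01 -0.   -1.  ] F [-0.17 -0.48  0.68] w 61.57421108228182
d mm [ 1.5894 -0.567  15.9366] units [ 0.0106 -0.0038  0.1062] rot units [ 0.0015 -0.0065  0.0002]
```

Call:
arm_command([
  [0.01,-0.004,0.06,0.0015,-0.0065,0,0.4],
  [0,0,0.045,0,0,0,0.4],
  [0,0,0,0,0,0,0.4],
  [0.04,0,0,0,0,0,0.4],
  [0.04,0,0,0,0,0,0.4],
  [0.03,0,0,0,0,0,0.4],
  [0,0,0,0,0,0,0.4],
  [0,0,0,0,0,0,0.4],
])

```text
t: 9.95
tcp_pos: [608.7, -171.9, 91.3]
tcp_rot: [[0.982, 0.189, 0.007], [0.189, -0.982, -0.002], [0.006, 0.003, -1.0]]
wrist_force: [-1.3, -0.1, -0.2]
gripper_width: 61.7
```

```bash
python3 -c "
from h import *
go(567,-281,88,.19)
s=manip.state();im=manip.read_camera('wrist');cv2.imwrite('pics/w6.png',im[:,:,::-1])
T=wristT(s,manip.camera_info('wrist'));g=im.astype(int).sum(2)
for c in (170,250,370):
    v=g[215:260,c-2:c+3].mean(1);i=np.argmin(np.diff(v));r=215+i+.5
    W=toplane([[c,r]],manip.camera_info('wrist'),70,T)[0];print('rear',c,r,W[:2]@n_)
"
```

```text
t 9.95 tcp [ 608.72 -171.9    91.26] n,t 566.1532802009365 -282.06817273883905 yaw 0.19037386522924923 z [ 0.01 -0.   -1.  ] F [-1.31 -0.12 -0.15] w 61.683319275549586
d mm [ 0.8301 -1.0751  3.2619] units [ 0.0055 -0.0072  0.0217] rot units [ 0.0019 -0.004   0.0002]
rear 170 233.5 577.0856669202703
rear 250 233.5 577.1760930879021
rear 370 233.5 577.323642266903
```

Call:
arm_command([
  [0,0,0.018,0.002,-0.004,0,0.4],
  [0,0,0,0,0,0,0.4],
  [0.01,0,0,0,0,0,0.4],
  [0.01,0,0,0,0,0,0.4],
  [0,0,0,0,0,0,0.4],
  [0,0,0,0,0,0,0.4],
  [0,0,0,0,0,0,0.4],
  [0,0,0,0,0,0,0.4],
])

```text
t: 10.8
tcp_pos: [609.5, -172.0, 88.0]
tcp_rot: [[0.982, 0.188, -0.005], [0.188, -0.982, 0.0], [-0.005, -0.001, -1.0]]
wrist_force: [-1.9, 0.2, 0.5]
gripper_width: 61.9
```

```bash
python3 -c "
from h import *
go(569,-281,88,.19)
s=manip.state();im=manip.read_camera('wrist');cv2.imwrite('pics/w7.png',im[:,:,::-1])
T=wristT(s,manip.camera_info('wrist'));g=im.astype(int).sum(2)
for c in (170,250,370):
    v=g[215:260,c-2:c+3].mean(1);i=np.argmin(np.diff(v));r=215+i+.5
    W=toplane([[c,r]],manip.camera_info('wrist'),70,T)[0];print('rear',c,r,W[:2]@n_)
"
```

```text
t 10.8 tcp [ 609.45 -172.05   88.01] n,t 566.8420237289217 -282.3546844726757 yaw 0.1893834022708955 z [-0.01  0.   -1.  ] F [-1.86  0.23  0.53] w 61.868240286759516
d mm [ 2.1612 -1.3495 -0.0028] units [ 0.0144 -0.009  -0.    ] rot units [-0.0006  0.0032 -0.0004]
rear 170 236.5 577.6382336602393
rear 250 236.5 577.760101826059
rear 370 236.5 577.9550117340842
```

Call:
arm_command([
  [0.014,0,0,0,0.003,0,0.4],
  [0,0,0,0,0,0,0.4],
  [0,0,0,0,0,0,0.4],
  [-0.08,0,0,0,0,0,0.4],
  [-0.08,0,-0.1,0,0,0,0.4],
  [0,0,-0.33,0,0,0,0.4],
  [0,0,-0.33,0,0,0,0.4],
  [0,0,-0.33,0,0,0,0.4],
])

```text
t: 11.65
tcp_pos: [585.5, -174.3, 248.7]
tcp_rot: [[0.982, 0.19, -0.008], [0.19, -0.982, 0.005], [-0.007, -0.007, -1.0]]
wrist_force: [1.0, -0.6, -0.3]
gripper_width: 61.8
```

Call:
arm_command([
  [0,0,-0.33,0,0,0,0.4],
  [0,0,-0.1,0,0,0,0.4],
  [0,0,0,0,0,0,0.4],
  [0,0,0,0,0,0,0.4],
  [0,0,0,0,0,0,0.4],
  [0,0,0,0,0,0,0.4],
  [0,0,0,0,0,0,0.4],
  [0,0,0,0,0,0,0.4],
])

```text
t: 12.45
tcp_pos: [589.8, -173.7, 318.2]
tcp_rot: [[0.981, 0.192, 0.004], [0.192, -0.981, 0.004], [0.005, -0.003, -1.0]]
wrist_force: [-0.0, 0.2, 0.3]
gripper_width: 61.8
```

```bash
cat > m.py <<'E'
from h import *
s=where();im=manip.read_camera('wrist');cv2.imwrite('pics/w8.png',im[:,:,::-1])
ci=manip.camera_info('wrist');T=wristT(s,ci);im=im[:,:,::-1].astype(int);g=im.sum(2)
for c in (20,60,190,335,350):
    v=g[5:45,c-3:c+4].mean(1);i=np.argmin(np.diff(v));W=toplane([[c,5+i+.5]],ci,60,T)[0];print('edge',c,5+i+.5,W[:2]@n_)
rd=(im[:,:,2]-im[:,:,1])
for c in (220,265,308):
    col=rd[0:45,c-2:c+3].mean(1); th=col.max()/2; k=np.where(col>th)[0]
    a,b=k[0],k[-1]; ra=a-(col[a]-th)/(col[a]-col[a-1]) if a else 0; rb=b+(col[b]-th)/(col[b]-col[b+1])
    W=toplane([[c,ra],[c,rb]],ci,70,T);print('band',c,ra,rb,W[:,:2]@n_,(W[:,:2]@n_).mean())
E
python3 m.py
```

```text
t 12.45 tcp [ 589.83 -173.74  318.22] n,t 547.2489737237619 -280.36689005697025 yaw 0.19295443966077827 z [ 0.  0. -1.] F [-0.03  0.19  0.34] w 61.75473785053257
edge 20 29.5 674.0734206385805
edge 60 30.5 673.4475292853114
edge 190 30.5 674.4039749419564
edge 335 31.5 674.4111242838884
edge 350 31.5 674.501834849785
band 220 18.95272206303725 40.06812339331619 [683.78 664.5 ] 674.1389960321667
band 265 19.29871794871795 40.20298165137615 [683.76 664.67] 674.2118307857854
band 308 19.428385416666668 40.18068181818182 [683.9  664.96] 674.4306108755318
```

View pics/w8.png

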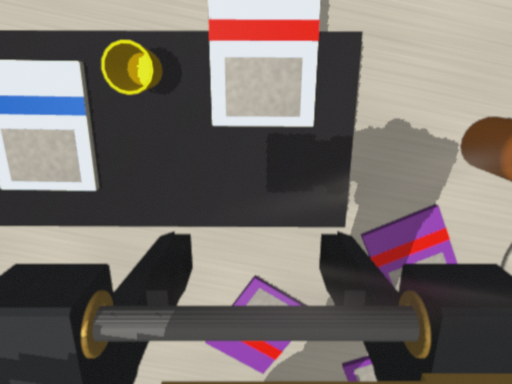

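The edge (rows 30-31) now runs under the middle of the red band (rows 19-40) along its whole width. Next I'll move well clear and check from above.

Call:
arm_command([
  [-0.2,0.2,0,0,0,0,0.4],
  [-0.2,0.2,0,0,0,0,0.4],
  [-0.2,0.2,0,0,0,0,0.4],
  [-0.2,0.2,0,0,0,0,0.4],
  [-0.1,0.25,0,0,0,0,0.4],
  [0,0.3,0,0,0,0,0.4],
  [0,0.15,0,0,0,0,0.4],
  [0,0,0,0,0,0,0.4],
])

```text
t: 13.3
tcp_pos: [496.9, -427.5, 313.2]
tcp_rot: [[0.981, 0.196, 0.001], [0.196, -0.981, 0.007], [0.003, -0.006, -1.0]]
wrist_force: [-0.3, -0.0, -0.3]
gripper_width: 61.5
```

Run:
```python
from h import *
where();im=manip.read_camera('top');cv2.imwrite("pics/top9.png",im[:,:,::-1])
cv2.imwrite("pics/top9c.png",cv2.resize(im[80:200,125:320,::-1],None,fx=4,fy=4,interpolation=cv2.INTER_CUBIC))
for t in ["blue_lid","tasting_cup","topping_jar"]: print(t,[(d["location"],round(d["p"],2)) for d in manip.recognise(t,"top")][:2])
```

```text
t 13.3 tcp [ 496.95 -427.46  313.18] n,t 408.8157169464963 -512.3998848911178 yaw 0.19726516700722174 z [ 0.    0.01 -1.  ] F [-0.31 -0.04 -0.28] w 61.52059921575091
blue_lid [([178.0, 151.3], 0.73)]
tasting_cup [([216.8, 116.6], 0.73)]
topping_jar [([377.0, 126.7], 0.78)]
```

View pics/top9c.png

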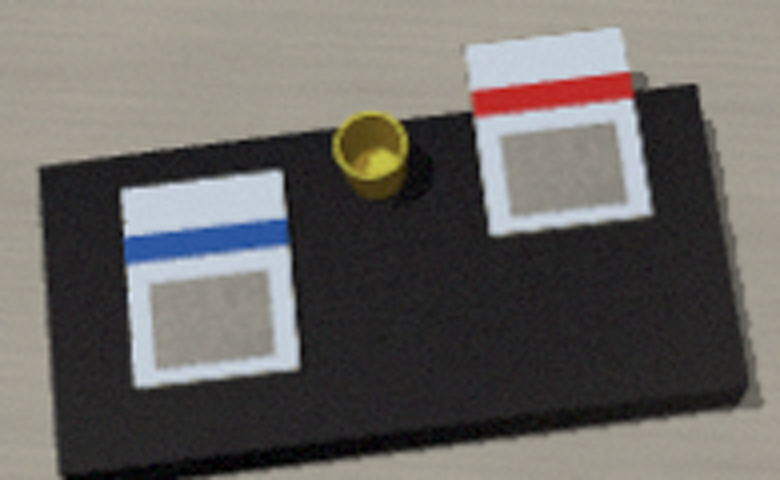

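Run:
```python
from h import *
ci=manip.camera_info("top");h=lambda L:np.array(L,float)/4+[125-.375,80-.375]
E=toplane(h([(40,167),(330,130),(697,84)]),ci,60)[:,:2];Bd=toplane(h([(475,102.5),(632,85)]),ci,70)[:,:2]
C=toplane(h([(468,45),(621,29),(652,214),(490,236)]),ci,70)[:,:2]
a=E[0];u=(E[2]-E[0])/np.linalg.norm(E[2]-E[0]);n=np.array([-u[1],u[0]]);n*=np.sign(n[0])
print("edge",(E-a)@n,"band",(Bd-a)@n,"corners",(C-a)@n)
```

```text
edge [ 0.   -0.65  0.  ] band [1.62 0.43] corners [ 45.09  43.28 -94.44 -95.64]
```

Top view agrees: the band's centre is within 0.4-1.6 mm of the edge, and the overhang is about 43-45 mm. The cup, jar and blue lid look unmoved. Handing in.

```bash
python3 -c "
from station import manip
print(manip.hand_in())"
```

```text
the job is handed in; nothing more can be done
None
```

I pushed the red-banded white lid flat along the step with both fingertips until it overhung the front edge by about 45 mm. I gave it one small corrective nudge, moved the arm clear and handed in at about 13.4 s.

- **Wrist camera, after the nudge:** the step's edge and the centre of the red band agree to about 0.5 mm across the width.
- **Top camera, after moving clear:** the band's centre is 0.4–1.6 mm beyond the edge and the overhang is 43–45 mm. The two views differ by up to about 1.5 mm, well inside the band's ±10 mm.
- **Bystanders:** in the final top picture the blue lid and cup look unmoved. The network puts the jar 5 px from where it first did, but that matches where I had picked out its cap in the first picture. The arm never went near it.
- **Forces:** the readings I took stayed under about 5 N.

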